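Hang the rinsed parts basket on the blow-off rail and hold it in the notch

TASK

Pick up the wire basket of rinsed fittings by its handle, keep it upright, and hang it by the handle bar on the two hooked prongs of the yellow carriage while the carriage is still at the loading end of the rail; let go of the basket once it hangs. Then take the carriage by its black knob and slide it along towards the blower until you feel its ball detent click into the notch at the red mark, in front of the nozzle, without running past it. The air jet would push it away, so finish while still gripping the knob, with the carriage in the notch and the basket hanging still, and leave the other things on the bench where they are.

Things in the scene. Friction and masses are not known exactly. Their poses are not given: they have to be found in the camera images.
- basket: Loose steel wire basket of brass fittings (0.30 kg), 84 mm (its x) by 116 mm (its y) by 55 mm high, with a rigid upright handle: 8 mm uprights at the middles of the short sides (y = +/-56 mm) and a level 8 mm bar between them along its y axis. Origin: centre of the underside; z up. Stands on the bench at the start. Half a turn changes nothing.
- bail (a point): Centre of the basket's handle bar, 122 mm above the basket's underside, in the middle of a blue grip sleeve on the bar, 12 mm thick and 36 mm long.
- station: Fixed blow-off station: a rail 30 mm wide, 470 mm long along the station's y, on end posts, its top 190 mm above the bench. Origin on the bench under the rail's middle; z up. Loading end at -y; prongs and hanging basket on its -x side. At y = +100 mm: detent groove, red mark, blue blower behind, its nozzle under the rail (28 mm out at the front, top 137 mm high) and a 22 mm high drip tray in front.
- carriage (a joint): Carriage position along the rail (m), growing along station +y: 0 at the loading end, 0.220 in the notch, 0.260 at the far stop; starts at 0 to 0.08. It stays where left and drags with about 1.3 N. At the notch a spring ball drops 2 mm into an 8 mm groove: within about 2.5 mm it draws the carriage in, and some 6 N along the rail push it out again.
- knob: Upright round black knob on the middle of the yellow carriage (90 mm long), over the rail's middle line: 24 mm in diameter, 36 mm high. Origin on its axis at mid-height, 232 mm above the bench; the carriage's flat top lies 26 mm below it. Moves with the carriage.
- fork (a point): Where the bar's middle rests when hung, 214 mm up, 100 mm in front (station -x) of the knob's axis; axes as the station's. Two 8 mm prongs, 32 mm either side along y, dip 15 mm below it to an open V 30 mm wide; their tips rise 11 mm above and 20 mm in front of it. From the front, bring the bar over the tips (prongs between bar and basket), fingers between the prongs, then lower. A plate stands 71 mm behind.
- notch (a point): Where the knob's origin stands when the carriage is in the notch: fixed on the station, over the rail's middle line at station y = +100 mm, 232 mm above the bench, at the red mark.
- beaker: Bystander, to be left alone: empty glass beaker, 70 mm across, 95 mm high. Origin: centre of the underside.
- small_beaker: Bystander, to be left alone: small empty glass beaker, 50 mm across, 70 mm high. Origin: centre of the underside.
- jar: Bystander, to be left alone: amber glass jar with a lid, 60 mm across, 80 mm high. Origin: centre of the underside.
- wash_bottle: Bystander, to be left alone: white plastic bottle with a red cap, 64 mm across, 170 mm high. Origin: centre of the underside.
- parts_tray: Bystander, to be left alone: shallow white tray holding a few brass fittings, 80 x 120 x 28 mm. Origin: centre of the underside.
- vial: Bystander, to be left alone: small glass vial with a blue cap, 28 mm across, 50 mm high. Origin: centre of the underside.

How it is judged:
By the outcome, as a careful person would: the job done as asked, in the order asked, and still so for the second after the job is handed in, while the arm keeps its last pose, push and grip.
It also fails if it takes over 72 s, if anything falls off the work surface, if the arm or the gripper's body presses on something with over 40 N, if the wrist force passes 120 N, or if a joint passes its speed limit or range.

ROBOT

A 7-joint arm with a two-finger parallel gripper is mounted at the origin on the work surface. World frame = base frame: x ahead of the robot, y to its left, z up, the work surface at z = 0. Lengths are in m, angles in degrees, forces in N, time in s.
With the tool pointing down it reaches from about 0.425 to 0.875 m from the base axis. Payload 4.7 kg.
Tool frame: the origin (TCP) lies at the very end of the fingers, on their centre line; the grasp point (between the pads) lies 19 mm behind it; z points along the fingers, y is the line along which they close (so a half turn about z gives the same grasp; the last joint's range is limited). The gripper opens to 87 mm and grips with 3 to 60 N. Pads are 19 mm wide; open, the fingers measure 117 mm over their backs; the gripper's body (75 mm by 190 mm) begins 51 mm behind the grasp point.
Start: joints at [-67.431, 18.392, -4.016, 83.108, 1.295, 78.541, -3.26], TCP at [0.241, 0.604, 0.197] pointing down, gripper open.
Joint ranges: [-163.93, 163.93], [-17.29, 119.83], [-79.2, 71.16], [3.27, 140.29], [-89.18, 269.18], [5.43, 117.66], [-154.24, 154.24]. Speed limits (degrees/s): [147.25, 147.25, 180, 180, 180, 180, 180].

INTERFACE

Orientations are given as [roll, pitch, yaw] about the fixed x, y, z axes, in that order (R = Rz(yaw) Ry(pitch) Rx(roll)).
In Python, from cell import get_obs, read_camera, sign_off, silhouettes gives the robot as it stands.
- The arm moves only by the tool play_rows, never from a script. Its argument "steps" is a list that holds one entry, the list of rows, each a list of 7 numbers: the shift along the tool's x, y, z in m, then the turn, a rotation vector about the tool's x, y, z in rad, then the finger opening in m, from 0 to 0.087. A call has 1 to 12 rows; each row shifts and turns the commanded pose from where the row before left it, along the tool's axes as they then stand; what a row does not reach is not made up. A row lasts 1/10 s, in which the tool goes at most 50 mm and 8.59 degrees, less where a joint would pass 70% of its speed; a pose out of reach is approached as far as the arm can. A call is refused whole if a number of a shift passes 0.05 or a number of a turn 0.15, either way. A call with a gripper value outside its range is refused whole. The fingers move at their own pace and stop on an object; "force" is the grip in N (left out, the last holds). Time passes only in rows, so rows that do not move let the fingers close. It gives the time, the measured TCP pose, the force, the opening and the grip force at its end, in the units of the state.
- get_obs(): the state, without advancing time (a new reading comes with each control period).
- read_camera(name): name is "scene" or "side" or "wrist"; returns a dict with "frame" (420x560x3 uint8, red, green, blue), "intrinsics" (3x3 intrinsics, pixels), "view" (4x4, takes a point from world to camera coordinates). Camera axes: x right, y up, looking along -z (the intrinsics and any distortion apply to the point x, -y, -z); pixel columns grow to the right and rows downward; lengths in m; the calibration is good to about 2 mm. A picture is of the moment at which its call begins. There is no depth.
- sign_off(): hands the job in; it is judged then, once.
Trained networks look in the newest picture that a camera, given by its name, has taken for a name from the list of things; names that differ only in an ending like _2 or _b are one class to them, and where a whole thing is asked for, a point or a joint stands for the part that bears it (a point fixed in the world has none). Each returns a list of dicts, best first, with "p" (0 to 1); they miss things now and then, are a little off and sometimes report something else, mostly with a low value. They report only what shows in the picture. A call takes as long as a camera call.
- silhouettes(camera, name): "pixels" (420x560 bool, what is visible of it) and "extent" ([left, top, right, bottom] in pixels, round what is visible of it).
The state is a dict: "time_s": time; "qpos": joint angles; "joint_velocities": joint speeds; "effort": joint torques, N m; "tool_pos": TCP position; "tool_rot": TCP orientation; "force": force on the tool from outside, world axes, zero at the start; "wrist_torque": the same for the moment, N m; "grip_width": finger opening in m; "grasp_force": force on a finger pad.
Only numpy, scipy, OpenCV 4.12 (cv2) and the standard library are available. Lean on these libraries where they do the work, as an engineer would, in place of code of your own. Each camera call takes 0.05 s, during which the arm holds its last target. There are 200 camera calls.

## Working session

There is one attempt and no reset: what is moved stays moved. The work goes in short steps, Python scripts to look and compute and a tool call to move; the robot and the scene stay as the last step left them, time stands still between calls to the robot, and variables do not carry over. Pictures are saved under pics/ and viewed, at most 10 in all, crops included, and the job is handed in when it is done.

Besides the shell and the picture viewer there is one more tool, called after "Emit:" as name([rows], argument=value, ...), one row to a line, values as JSON. play_rows: Moves the arm, as the interface text tells. Its arguments: {"type":"object","properties":{"steps":{"type":"array","items":{"type":"array","items":{"type":"array","items":{"type":"number"}}}},"force":{"type":"number"}},"required":["steps"]}

```bash
ls; mkdir -p pics; cat > h.py <<'E'
import numpy as np,cv2
from cell import *
def cam(n):
    c=read_camera(n); return c['frame'],np.array(c['intrinsics']),np.array(c['view'])
def proj(K,V,P):
    P=np.atleast_2d(P); c=P@V[:3,:3].T+V[:3,3]; c=c*[1,-1,-1]; u=c@K.T; return u[:,:2]/u[:,2:]
def ray(K,V,uv):
    d=np.linalg.inv(K)@np.array([uv[0],uv[1],1.]); d=d*[1,-1,-1]; R=V[:3,:3]; return -R.T@V[:3,3], R.T@d
def atz(K,V,uv,z):
    o,d=ray(K,V,uv); return o+d*(z-o[2])/d[2]
E
python3 - <<'E'
from h import *
for n in ('scene','side'):
    f,K,V=cam(n); cv2.imwrite(f'pics/{n}0.png',f[...,::-1])
    print(n,K.round(1).tolist(),(-V[:3,:3].T@V[:3,3]).round(3))
    for o in ('basket','knob','station','carriage','beaker','small_beaker','jar','wash_bottle','parts_tray','vial','bail','fork'):
        for r in silhouettes(n,o)[:2]:
            ys,xs=np.nonzero(r['pixels']); 
            print(o,round(r['p'],2),np.round(r['extent']).tolist(),xs.mean().round(1),ys.mean().round(1))
o=get_obs();print(o['tool_pos'],o['tool_rot'],o['force'])
E
```

```text
pics
scene [[417.8, 0.0, 274.3], [0.0, 417.8, 211.6], [0.0, 0.0, 1.0]] [1.155 0.004 0.946]
basket 0.72 [93.0, 221.0, 155.0, 269.0] 126.6 246.4
knob 0.7 [134.0, 269.0, 154.0, 300.0] 145.5 283.1
knob 0.52 [263.0, 220.0, 277.0, 238.0] 268.6 229.1
station 0.91 [190.0, 189.0, 408.0, 362.0] 317.2 274.3
station 0.34 [249.0, 190.0, 291.0, 255.0] 269.2 233.5
carriage 0.7 [250.0, 190.0, 290.0, 258.0] 269.4 235.7
beaker 0.92 [385.0, 188.0, 412.0, 220.0] 396.0 203.0
beaker 0.56 [95.0, 217.0, 156.0, 264.0] 128.0 242.8
small_beaker 0.72 [132.0, 269.0, 154.0, 301.0] 146.1 282.8
jar 0.79 [183.0, 200.0, 208.0, 228.0] 195.0 217.5
wash_bottle 0.87 [413.0, 198.0, 447.0, 252.0] 430.1 224.6
parts_tray 0.79 [216.0, 208.0, 264.0, 234.0] 235.9 221.0
vial 0.52 [415.0, 247.0, 424.0, 262.0] 420.0 254.5
vial 0.43 [186.0, 200.0, 204.0, 231.0] 194.7 217.2
bail 0.58 [95.0, 219.0, 157.0, 264.0] 126.8 245.2
fork 0.73 [248.0, 188.0, 290.0, 256.0] 268.8 233.5
side [[433.4, 0.0, 289.1], [0.0, 433.4, 206.1], [0.0, 0.0, 1.0]] [ 0.228 -0.84   0.668]
basket 0.72 [309.0, 313.0, 385.0, 417.0] 347.2 371.4
knob 0.66 [262.0, 291.0, 290.0, 334.0] 277.7 314.6
knob 0.49 [326.0, 170.0, 336.0, 191.0] 329.5 178.2
station 0.87 [249.0, 148.0, 373.0, 305.0] 323.2 220.5
carriage 0.73 [277.0, 170.0, 343.0, 212.0] 320.2 189.8
beaker 0.87 [208.0, 178.0, 235.0, 207.0] 221.3 192.0
small_beaker 0.71 [381.0, 308.0, 402.0, 349.0] 389.2 327.0
jar 0.58 [261.0, 291.0, 291.0, 338.0] 277.4 314.3
wash_bottle 0.8 [234.0, 145.0, 258.0, 197.0] 245.3 174.2
vial 0.69 [264.0, 178.0, 274.0, 197.0] 265.8 188.5
bail 0.74 [310.0, 312.0, 387.0, 415.0] 347.8 370.7
bail 0.67 [278.0, 167.0, 343.0, 210.0] 319.2 189.7
fork 0.85 [281.0, 168.0, 340.0, 211.0] 319.7 189.9
[0.24101145 0.60370272 0.19730478] [1.79992919e+02 1.55956201e-03 1.58239595e+02] [ 0.6436329   0.43181028 -0.12192438]
```

View pics/scene0.png

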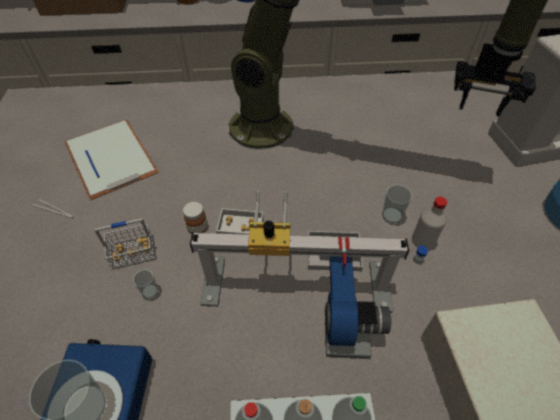

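View pics/side0.png

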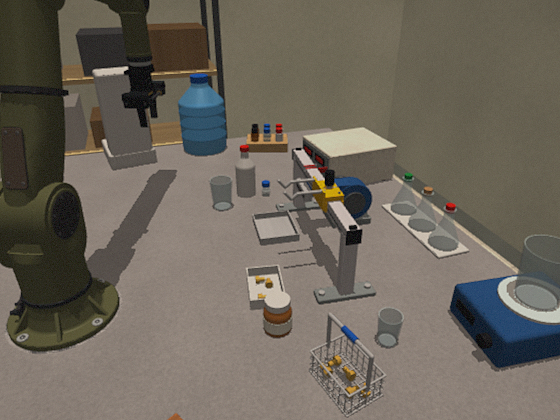

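The scene view shows the basket at (125,245) with its blue sleeve near (118,224), the carriage knob at (268,229), the rail from (192,243) to (407,248) and the red mark at about (345,248). The side view shows the sleeve at (347,330) and the knob at (329,178). Next I'll triangulate these and look at crops.

```bash
cat >> h.py <<'E'
def tri(obs):
    A=np.zeros((3,3));b=np.zeros(3)
    for K,V,uv in obs:
        o,d=ray(K,V,uv); d/=np.linalg.norm(d); M=np.eye(3)-np.outer(d,d); A+=M;b+=M@o
    X=np.linalg.solve(A,b); return X,[np.round(proj(K,V,X)[0]-uv,1).tolist() for K,V,uv in obs]
def blob(f,box,kind):
    l,t,r,b=box; h=cv2.cvtColor(f[t:b,l:r],cv2.COLOR_RGB2HSV).astype(int); H,S,Vv=h[...,0],h[...,1],h[...,2]
    m={'blue':(abs(H-112)<12)&(S>130)&(Vv>50),'red':((H<8)|(H>172))&(S>130)&(Vv>60),'yellow':(abs(H-25)<8)&(S>140)&(Vv>80)}[kind]
    ys,xs=np.nonzero(m); p=np.c_[xs+l,ys+t]; return p
E
python3 - <<'E'
from h import *
a,Ka,Va=cam('scene'); b,Kb,Vb=cam('side')
pa=blob(a,(90,210,160,245),'blue');pb=blob(b,(315,300,385,355),'blue')
print(len(pa),pa.mean(0),pa.min(0),pa.max(0),len(pb),pb.mean(0),pb.min(0),pb.max(0))
ca,cb=pa.mean(0),pb.mean(0)
X,e=tri([(Ka,Va,ca),(Kb,Vb,cb)]);print('sleeve',X.round(4),e, atz(Ka,Va,ca,.122),atz(Kb,Vb,cb,.122))
for nm,K,V,p in(('a',Ka,Va,pa),('b',Kb,Vb,pb)):
    vx,vy,x,y=cv2.fitLine(p.astype(np.float32),cv2.DIST_L2,0,.01,.01).ravel()
    P,Q=atz(K,V,(x-8*vx,y-8*vy),.122),atz(K,V,(x+8*vx,y+8*vy),.122); print(nm,'bar yaw',np.degrees(np.arctan2(*(Q-P)[1::-1])))
ka=(268.6,229.1);kb=(329.5,178.2)
X,e=tri([(Ka,Va,ka),(Kb,Vb,kb)]);print('knob',X.round(4),e)
r=blob(a,(325,230,365,275),'red'); print('red',r.mean(0),r.min(0),r.max(0),atz(Ka,Va,r.mean(0),.19))
for uv in((192,240),(407,245)): print('rail',atz(Ka,Va,uv,.19))
def up(f,l,t,r,bb,s): return cv2.resize(f[t:bb,l:r],None,fx=s,fy=s,interpolation=cv2.INTER_CUBIC)
A=np.vstack([up(a,185,180,415,280,3.4)[:340,:780], np.hstack([up(a,85,210,165,290,3.2),up(b,300,300,400,420,2.1),up(b,270,140,370,250,2.3)])[:256,:780] if 0 else np.zeros((0,780,3),np.uint8)])
c=[cv2.resize(z,(260,256),interpolation=cv2.INTER_CUBIC) for z in(a[205:285,85:166],b[300:420,290:412],b[140:250,265:377])]
cv2.imwrite('pics/crop1.png',np.vstack([A,np.hstack(c)])[...,::-1])
E
```

```text
40 [117.975 224.2  ] [112 222] [124 226] 112 [348.6875     333.50892857] [341 326] [357 342]
sleeve [ 0.5041 -0.3645  0.1238] [[0.7, -0.7], [1.2, 0.6]] [ 0.50466378 -0.36661565  0.122     ] [ 0.50378191 -0.36094834  0.122     ]
a bar yaw 101.98671963638168
b bar yaw -78.47482505127353
knob [0.623  0.0078 0.2313] [[0.1, -0.2], [0.2, 0.1]]
red [343.92134831 247.98876404] [339 237] [348 264] [0.65338981 0.16883271 0.19      ]
rail [ 0.61268891 -0.16296832  0.19      ]
rail [0.65361761 0.30666853 0.19      ]
```

View pics/crop1.png

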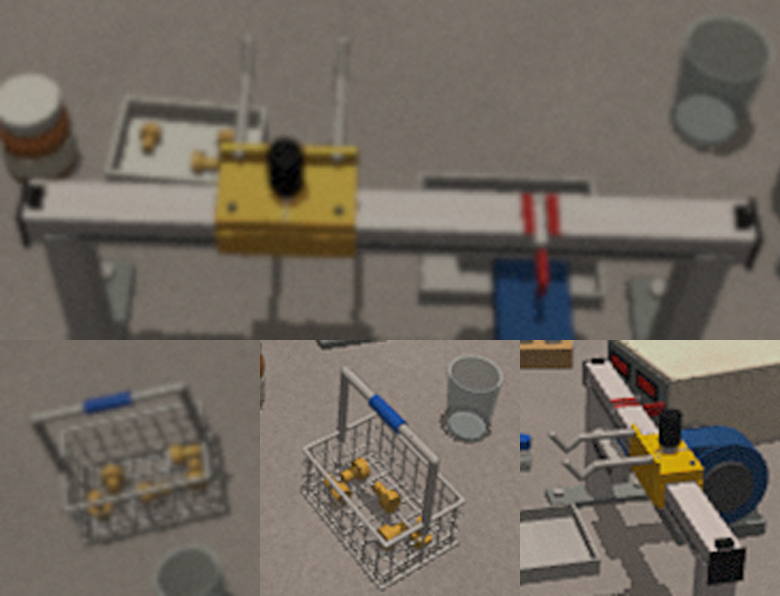

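The crops show a rail yawed about -5°, with the carriage near 0.057, inside the loading zone. The basket's sleeve is at (0.504,-0.364) and its bar points at about 102°. Measured lengths and heights agree with the given sizes. I'll plan the transfer above the basket.

```bash
cat >> h.py <<'E'
from scipy.spatial.transform import Rotation as Ro
import json
def plan(wps,grip,start=None):
    o=get_obs(); p=np.array(o['tool_pos']); R=Ro.from_euler('xyz',o['tool_rot'],degrees=True); rows=[]
    print('now',p.round(4),np.round(o['tool_rot'],2),'F',np.round(o['force'],2))
    for x,y,z,yaw in wps:
        T=Ro.from_euler('xyz',[180,0,yaw],degrees=True); q=np.array([x,y,z]); rv=(R.inv()*T).as_rotvec()
        n=int(max(np.ceil(np.linalg.norm(q-p)/.045),np.ceil(np.linalg.norm(rv)/.13),1))
        for i in range(n):
            R2=R*Ro.from_rotvec(rv/n); d=R.inv().apply((q-p)/n)
            rows.append(np.round(np.r_[d,rv/n,grip],4).tolist()); R=R2
        p=q
    for i in range(0,len(rows),12): print(json.dumps([rows[i:i+12]]))
E
python3 - <<'E'
from h import *
plan([(.33,.56,.36,140),(.52,.33,.38,125),(.60,0.,.38,110),(.56,-.25,.33,101.8),(.504,-.3645,.24,101.8)],.087)
E
```

```text
now [0.241  0.6037 0.1973] [179.99   0.   158.24] F [ 0.07 -0.    0.23]
[[[-0.0198, -0.0015, -0.0325, 0.0, 0.0, 0.0637, 0.087], [-0.0198, -0.0003, -0.0325, 0.0, 0.0, 0.0637, 0.087], [-0.0198, 0.001, -0.0325, 0.0, 0.0, 0.0637, 0.087], [-0.0197, 0.0023, -0.0325, 0.0, 0.0, 0.0637, 0.087], [-0.0195, 0.0035, -0.0325, 0.0, 0.0, 0.0637, 0.087], [-0.0419, -0.0077, -0.0029, 0.0, -0.0, 0.0374, 0.087], [-0.0422, -0.0062, -0.0029, 0.0, -0.0, 0.0374, 0.087], [-0.0424, -0.0046, -0.0029, 0.0, -0.0, 0.0374, 0.087], [-0.0425, -0.003, -0.0029, 0.0, -0.0, 0.0374, 0.087], [-0.0426, -0.0014, -0.0029, 0.0, -0.0, 0.0374, 0.087], [-0.0426, 0.0002, -0.0029, 0.0, -0.0, 0.0374, 0.087], [-0.0426, 0.0018, -0.0029, 0.0, -0.0, 0.0374, 0.087]]]
[[[-0.0395, -0.0155, -0.0, -0.0, -0.0, 0.0327, 0.087], [-0.04, -0.0142, -0.0, -0.0, -0.0, 0.0327, 0.087], [-0.0405, -0.0129, -0.0, -0.0, -0.0, 0.0327, 0.087], [-0.0409, -0.0115, -0.0, -0.0, -0.0, 0.0327, 0.087], [-0.0412, -0.0102, -0.0, -0.0, -0.0, 0.0327, 0.087], [-0.0415, -0.0088, -0.0, -0.0, -0.0, 0.0327, 0.087], [-0.0418, -0.0075, -0.0, -0.0, -0.0, 0.0327, 0.087], [-0.042, -0.0061, -0.0, -0.0, -0.0, 0.0327, 0.087], [-0.0369, -0.0205, 0.0083, -0.0, -0.0, 0.0239, 0.087], [-0.0374, -0.0196, 0.0083, -0.0, -0.0, 0.0239, 0.087], [-0.0378, -0.0187, 0.0083, -0.0, -0.0, 0.0239, 0.087], [-0.0382, -0.0178, 0.0083, -0.0, -0.0, 0.0239, 0.087]]]
[[[-0.0387, -0.0169, 0.0083, -0.0, -0.0, 0.0239, 0.087], [-0.0391, -0.016, 0.0083, -0.0, -0.0, 0.0239, 0.087], [-0.0252, -0.0196, 0.0225, 0.0, 0.0, -0.0, 0.087], [-0.0252, -0.0196, 0.0225, 0.0, 0.0, -0.0, 0.087], [-0.0252, -0.0196, 0.0225, 0.0, 0.0, -0.0, 0.087], [-0.0252, -0.0196, 0.0225, 0.0, 0.0, -0.0, 0.087]]]
```

Emit:
play_rows([
  [[-0.02, -0.001, -0.033, 0, 0, 0.064, 0.087], [-0.02, 0, -0.033, 0, 0, 0.064, 0.087], [-0.02, 0.001, -0.033, 0, 0, 0.064, 0.087], [-0.02, 0.002, -0.033, 0, 0, 0.064, 0.087], [-0.02, 0.003, -0.033, 0, 0, 0.064, 0.087], [-0.042, -0.008, -0.003, 0, 0, 0.037, 0.087], [-0.042, -0.006, -0.003, 0, 0, 0.037, 0.087], [-0.042, -0.005, -0.003, 0, 0, 0.037, 0.087], [-0.043, -0.003, -0.003, 0, 0, 0.037, 0.087], [-0.043, -0.001, -0.003, 0, 0, 0.037, 0.087], [-0.043, 0, -0.003, 0, 0, 0.037, 0.087], [-0.043, 0.002, -0.003, 0, 0, 0.037, 0.087]],
])

```text
time_s: 2.6
tool_pos: [0.5224, 0.3266, 0.3837]
tool_rot: [180.0, -0.0, 125.0]
force: [0.9, -0.4, -0.0]
grip_width: 0.0868
grasp_force: 0.0
```

Emit:
play_rows([
  [[-0.04, -0.015, 0, 0, 0, 0.033, 0.087], [-0.04, -0.014, 0, 0, 0, 0.033, 0.087], [-0.04, -0.013, 0, 0, 0, 0.033, 0.087], [-0.041, -0.012, 0, 0, 0, 0.033, 0.087], [-0.041, -0.01, 0, 0, 0, 0.033, 0.087], [-0.041, -0.009, 0, 0, 0, 0.033, 0.087], [-0.042, -0.007, 0, 0, 0, 0.033, 0.087], [-0.042, -0.006, 0, 0, 0, 0.033, 0.087], [-0.037, -0.02, 0.008, 0, 0, 0.024, 0.087], [-0.037, -0.02, 0.008, 0, 0, 0.024, 0.087], [-0.038, -0.019, 0.008, 0, 0, 0.024, 0.087], [-0.038, -0.018, 0.008, 0, 0, 0.024, 0.087]],
])

```text
time_s: 3.8
tool_pos: [0.5743, -0.1694, 0.3512]
tool_rot: [180.0, 0.0, 104.4]
force: [0.0, -0.2, 0.3]
grip_width: 0.0869
grasp_force: 0.0
```

Emit:
play_rows([
  [[-0.039, -0.017, 0.008, 0, 0, 0.024, 0.087], [-0.039, -0.016, 0.008, 0, 0, 0.024, 0.087], [-0.025, -0.02, 0.022, 0, 0, 0, 0.087], [-0.025, -0.02, 0.022, 0, 0, 0, 0.087], [-0.025, -0.02, 0.022, 0, 0, 0, 0.087], [-0.025, -0.02, 0.022, 0, 0, 0, 0.087], [0, 0, 0, 0, 0, 0, 0.087], [0, 0, 0, 0, 0, 0, 0.087], [0, 0, 0, 0, 0, 0, 0.087]],
])

```text
time_s: 4.7
tool_pos: [0.5045, -0.3644, 0.248]
tool_rot: [179.9, 0.0, 101.8]
force: [0.8, -0.4, -0.7]
grip_width: 0.0869
grasp_force: 0.0
```

```bash
python3 - <<'E'
from h import *
o=get_obs();print(np.round(o['tool_pos'],4),np.round(o['tool_rot'],2),np.round(o['qpos'],1),np.round(o['force'],2),o['time_s'])
f,K,V=cam('wrist'); cv2.imwrite('pics/w1.png',f[...,::-1])
h=blob(f,(0,0,560,420),'blue')
m=np.zeros((420,560),np.uint8);m[h[:,1],h[:,0]]=1
n,l,s,c=cv2.connectedComponentsWithStats(m)
for i in range(1,n):
    if s[i,4]>100: print(s[i],c[i],atz(K,V,c[i],.122))
    if s[i,4]>100:
        p=np.c_[np.nonzero(l==i)[::-1]].astype(np.float32); vx,vy,x,y=cv2.fitLine(p,2,0,.01,.01).ravel()
        P,Q=atz(K,V,(x-8*vx,y-8*vy),.122),atz(K,V,(x+8*vx,y+8*vy),.122);print(np.degrees(np.arctan2(*(Q-P)[1::-1])))
E
```

```text
[ 0.5045 -0.3644  0.248 ] [179.91   0.   101.8 ] [  2.2  15.9  38.9  84.2 -10.   83.3  53. ] [ 0.83 -0.43 -0.7 ] 4.7
[ 517  158   43   81 1849] [545.01514332 209.27095727] [ 0.76397964 -0.32324064  0.122     ]
96.40768697072679
[263 179  10  35 306] [268.10457516 195.37254902] [ 0.5026142  -0.36403952  0.122     ]
-76.64260469754915
```

View pics/w1.png

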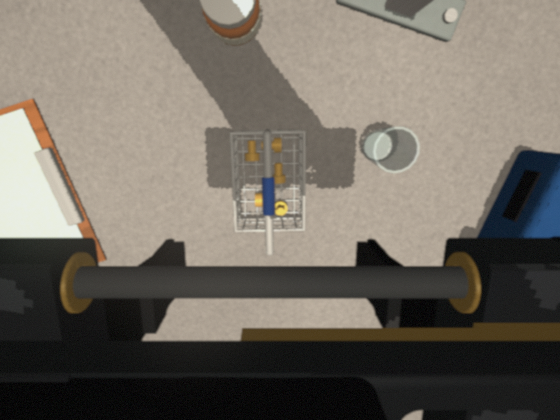

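The wrist view shows the blue sleeve at (268,195), with its bar along the image vertical and lined up with the gripper. It fixes the sleeve at (0.503,-0.364), as before. Descending to grip.

Emit:
play_rows([
  [[0, -0.001, 0.036, 0, 0, -0.01, 0.087], [0, 0, 0.036, 0, 0, 0, 0.087], [0, 0, 0.036, 0, 0, 0, 0.087], [0, 0, 0.025, 0, 0, 0, 0.087], [0, 0, 0.011, 0, 0, 0, 0.087], [0, 0, 0, 0, 0, 0, 0.087], [0, 0, 0, 0, 0, 0, 0.06], [0, 0, 0, 0, 0, 0, 0.03], [0, 0, 0, 0, 0, 0, 0], [0, 0, 0, 0, 0, 0, 0], [0, 0, 0, 0, 0, 0, 0], [0, 0, 0, 0, 0, 0, 0]],
], force=25)

```text
time_s: 5.95
tool_pos: [0.5023, -0.3657, 0.1034]
tool_rot: [180.0, 0.0, 102.3]
force: [0.6, -0.3, -0.5]
grip_width: 0.047
grasp_force: 0.0
```

Emit:
play_rows([
  [[0, 0, -0.01, 0, 0, 0, 0], [0, 0, -0.02, 0, 0, 0, 0], [0, 0, -0.02, 0, 0, 0, 0], [0, 0, 0, 0, 0, 0, 0], [0, 0, 0, 0, 0, 0, 0]],
])

```text
time_s: 6.45
tool_pos: [0.5024, -0.3659, 0.1538]
tool_rot: [179.9, 0.0, 102.3]
force: [-0.0, -0.4, -0.7]
grip_width: 0.007
grasp_force: 0.0
```

The fingers close slowly (about 80 mm/s), so I lifted too early. I'll reopen and check that the basket is still in place.

Emit:
play_rows([
  [[0, 0, -0.03, 0, 0, 0, 0.087], [0, 0, -0.03, 0, 0, 0, 0.087], [0, 0, -0.03, 0, 0, 0, 0.087], [0, 0, 0, 0, 0, 0, 0.087], [0, 0, 0, 0, 0, 0, 0.087], [0, 0, 0, 0, 0, 0, 0.087], [0, 0, 0, 0, 0, 0, 0.087], [0, 0, 0, 0, 0, 0, 0.087], [0, 0, 0, 0, 0, 0, 0.087]],
])

```text
time_s: 7.35
tool_pos: [0.5019, -0.3655, 0.2426]
tool_rot: [-180.0, -0.0, 102.3]
force: [0.2, 0.1, -0.4]
grip_width: 0.0717
grasp_force: 0.0
```

```bash
python3 - <<'E'
from h import *
o=get_obs();print(np.round(o['tool_pos'],4),np.round(o['force'],2),o['time_s'],o['grip_width'])
f,K,V=cam('wrist'); p=blob(f,(200,120,340,250),'blue').astype(np.float32)
print(len(p),p.mean(0),atz(K,V,p.mean(0),.122)); vx,vy,x,y=cv2.fitLine(p,2,0,.01,.01).ravel()
P,Q=atz(K,V,(x-8*vx,y-8*vy),.122),atz(K,V,(x+8*vx,y+8*vy),.122);print(np.degrees(np.arctan2(*(Q-P)[1::-1])))
E
```

```text
[ 0.5019 -0.3655  0.2426] [ 0.18  0.07 -0.39] 7.35 0.071687836755166
320 [271.39688 196.28438] [ 0.50266167 -0.36421408  0.122     ]
-77.35396575283112
```

Basket undisturbed. Redo, with time to close.

Emit:
play_rows([
  [[0, 0, 0.03, 0, 0, 0, 0.06], [0, 0, 0.036, 0, 0, 0, 0.06], [0, 0, 0.036, 0, 0, 0, 0.06], [0, 0, 0.025, 0, 0, 0, 0.06], [0, 0, 0.012, 0, 0, 0, 0.06], [0, 0, 0, 0, 0, 0, 0], [0, 0, 0, 0, 0, 0, 0], [0, 0, 0, 0, 0, 0, 0], [0, 0, 0, 0, 0, 0, 0], [0, 0, 0, 0, 0, 0, 0], [0, 0, 0, 0, 0, 0, 0], [0, 0, 0, 0, 0, 0, 0]],
], force=25)

```text
time_s: 8.6
tool_pos: [0.5023, -0.3657, 0.1045]
tool_rot: [180.0, 0.0, 102.3]
force: [1.2, -0.4, -0.7]
grip_width: 0.012
grasp_force: 0.0
```

Emit:
play_rows([
  [[0, 0, 0, 0, 0, 0, 0], [0, 0, 0, 0, 0, 0, 0], [0, 0, 0, 0, 0, 0, 0], [0, 0, 0, 0, 0, 0, 0], [0, 0, 0, 0, 0, 0, 0], [0, 0, 0, 0, 0, 0, 0]],
])

```text
time_s: 9.2
tool_pos: [0.5022, -0.3657, 0.1042]
tool_rot: [180.0, -0.0, 102.3]
force: [-0.0, -0.1, 0.8]
grip_width: 0.0004
grasp_force: 0.0
```

```bash
python3 - <<'E'
from h import *
b,K,V=cam('side');a,Ka,Va=cam('scene');w,_,_=cam('wrist')
print(get_obs()['grip_width'],get_obs()['force'])
c=[cv2.resize(z,(390,390),interpolation=cv2.INTER_CUBIC) for z in(b[260:420,270:430],a[170:290,65:185])]
cv2.imwrite('pics/c2.png',np.hstack(c)[...,::-1])
E
```

```text
0.0005532940408098526 [-1.11533741 -0.52146821 -0.1061055 ]
```

View pics/c2.png

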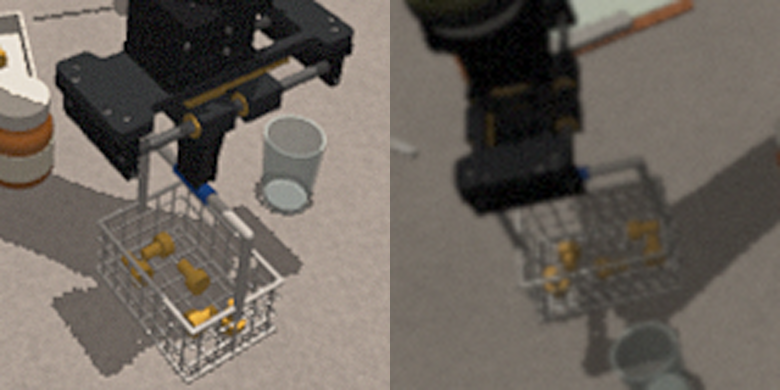

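```bash
python3 - <<'E'
from h import *
b,Kb,Vb=cam('side');a,Ka,Va=cam('scene');w,Kw,Vw=cam('wrist')
o=get_obs();t=np.array(o['tool_pos']);print(t)
for nm,f,K,V in(('s',b,Kb,Vb),('sc',a,Ka,Va),('w',w,Kw,Vw)):
    print(nm,'tcp',proj(K,V,t),'grasp',proj(K,V,t+[0,0,.019]))
for nm,f,bx in(('s',b,(315,300,385,355)),('sc',a,(90,210,160,245)),('w',w,(150,60,400,250))):
    p=blob(f,bx,'blue'); print(nm,len(p),p.mean(0) if len(p) else 0,p.min(0),p.max(0))
z=[b[290:370,300:400],w[60:320,120:440]]
cv2.imwrite('pics/c3.png',np.hstack([cv2.resize(z[0],(390,312),interpolation=2),cv2.resize(z[1],(390,312))])[...,::-1])
E
```

```text
[ 0.50217887 -0.36568774  0.10424407]
s tcp [[348.28114305 343.26758418]] grasp [[349.10706925 335.15782108]]
sc tcp [[120.66647265 227.6516264 ]] grasp [[118.38278666 223.08927183]]
w tcp [[270.22138722 241.86826785]] grasp [[270.22215302 254.14268758]]
s 49 [350.28571429 336.34693878] [341 327] [357 342]
sc 3 [124. 223.] [124 222] [124 224]
w 413 [271.47457627 231.41404358] [262 220] [281 249]
```

View pics/c3.png

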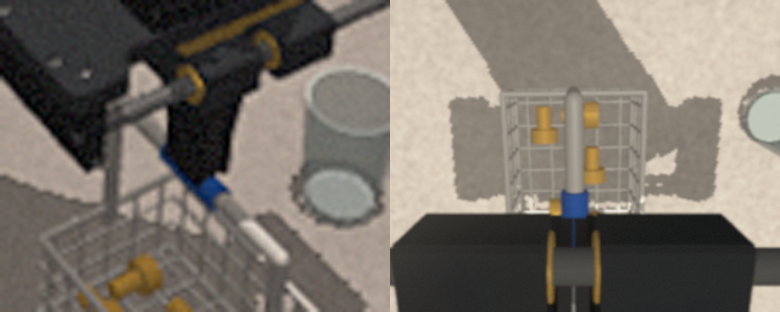

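The crops are ambiguous: the sleeve is centred between the fingers, yet they read fully closed, so the tips may sit above the bar. I'll raise the arm and compare the visible fingertip with the projected TCP.

Emit:
play_rows([
  [[0, 0, -0.03, 0, 0, 0, 0], [0, 0, -0.04, 0, 0, 0, 0], [0, 0, -0.04, 0, 0, 0, 0], [0, 0, 0, 0, 0, 0, 0.03], [0, 0, 0, 0, 0, 0, 0.03], [0, 0, 0, 0, 0, 0, 0.03], [0, 0, 0, 0, 0, 0, 0.03]],
])

```text
time_s: 10.2
tool_pos: [0.5015, -0.365, 0.2126]
tool_rot: [-179.9, -0.1, 102.3]
force: [0.2, 0.4, -0.9]
grip_width: 0.0242
grasp_force: 0.0
```

```bash
python3 - <<'E'
from h import *
b,Kb,Vb=cam('side');a,Ka,Va=cam('scene')
o=get_obs();t=np.array(o['tool_pos']);print(t,o['grip_width'],o['grasp_force'])
out=[]
for f,K,V in((b,Kb,Vb),(a,Ka,Va)):
    p=proj(K,V,t)[0];g=proj(K,V,t+[0,0,.019])[0];print(p,g); l,tp=int(p[0])-32,int(p[1])-32
    c=cv2.resize(f[tp:tp+64,l:l+64],(390,390),interpolation=cv2.INTER_CUBIC); s=390/64
    for q,col in((p,(255,0,0)),(g,(0,255,0))): cv2.circle(c,tuple(int(v) for v in (q-[l,tp]+.5)*s),5,col,1)
    out.append(c)
    
cv2.imwrite('pics/c4.png',np.hstack(out)[...,::-1])
pa=blob(a,(90,210,160,245),'blue');pb=blob(b,(315,300,385,355),'blue')
print(len(pa),pa.mean(0),len(pb),pb.mean(0))
E
```

```text
[ 0.50166885 -0.36519487  0.21291182] 0.027646974332186953 0.0
[352.87412398 293.84802744] [353.82519395 284.45128981]
[106.92755674 199.51389172] [104.23192829 194.11792975]
33 [118.21212121 224.18181818] 114 [348.70175439 333.5877193 ]
```

View pics/c4.png

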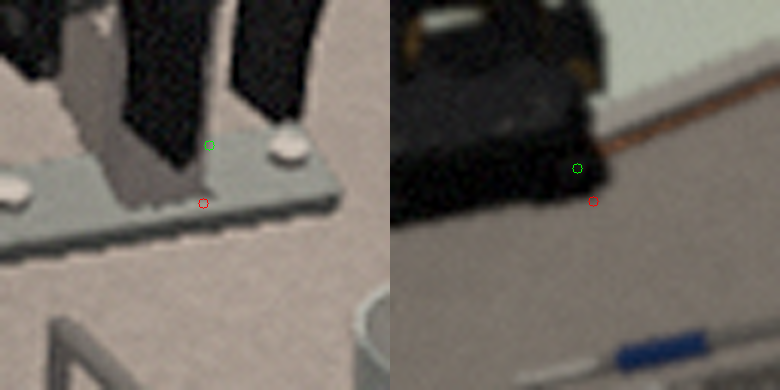

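The side crop puts the real fingertips at the green (grasp point) mark, about 20 mm above the reported TCP. So the pads closed just over the sleeve. Going 21 mm lower is safe either way, since the tips stay above the rim and the body above the bar.

Emit:
play_rows([
  [[0, 0, 0.02, 0, 0, 0, 0.06], [0, 0, 0.02, 0, 0, 0, 0.06], [0, 0, 0, 0, 0, 0, 0.06], [0, 0, 0, 0, 0, 0, 0.06], [0, 0, 0.03, 0, 0, 0, 0.06], [0, 0, 0.03, 0, 0, 0, 0.06], [0, 0, 0.02, 0, 0, 0, 0.06], [0, 0, 0.011, 0, 0, 0, 0.06], [0, 0, 0, 0, 0, 0, 0], [0, 0, 0, 0, 0, 0, 0], [0, 0, 0, 0, 0, 0, 0]],
], force=25)

```text
time_s: 11.4
tool_pos: [0.5032, -0.3665, 0.085]
tool_rot: [179.9, 0.1, 102.3]
force: [0.4, 0.0, 0.3]
grip_width: 0.0437
grasp_force: 0.0
```

Emit:
play_rows([
  [[0, 0, 0, 0, 0, 0, 0], [0, 0, 0, 0, 0, 0, 0], [0, 0, 0, 0, 0, 0, 0], [0, 0, 0, 0, 0, 0, 0], [0, 0, 0, 0, 0, 0, 0], [0, 0, 0, 0, 0, 0, 0]],
])

```text
time_s: 12.0
tool_pos: [0.5025, -0.3658, 0.0833]
tool_rot: [180.0, 0.0, 102.3]
force: [1.0, -1.3, 0.2]
grip_width: 0.011
grasp_force: 25.0
```

Gripped: 11 mm opening at 25 N. Now lift, check, and plan the carry.

Emit:
play_rows([
  [[0, 0, -0.01, 0, 0, 0, 0], [0, 0, -0.03, 0, 0, 0, 0], [0, 0, -0.035, 0, 0, 0, 0], [0, 0, -0.035, 0, 0, 0, 0], [0, 0, -0.035, 0, 0, 0, 0], [0, 0, -0.025, 0, 0, 0, 0], [0, 0, -0.01, 0, 0, 0, 0], [0, 0, 0, 0, 0, 0, 0]],
])

```text
time_s: 12.8
tool_pos: [0.5024, -0.3661, 0.2644]
tool_rot: [179.9, 0.1, 102.3]
force: [-0.3, -0.5, -3.3]
grip_width: 0.0111
grasp_force: 25.0
```

```bash
python3 - <<'E'
from h import *
a,Ka,Va=cam('scene');b,Kb,Vb=cam('side')
o=get_obs();print(o['grip_width'],o['grasp_force'])
for uv in((257.6,191.8),(285.6,192.4)): print('tip',atz(Ka,Va,uv,.225))
k=np.array([.623,.0078]);
for yaw in(-5,):
    xs=Ro.from_euler('z',yaw,degrees=True).apply([1,0,0])[:2]; ys=np.array([-xs[1],xs[0]]); print('fork',k-.1*xs,'tips',k-.12*xs-.032*ys,k-.12*xs+.032*ys)
g=cv2.cvtColor(a,cv2.COLOR_RGB2GRAY)
# rail front/back edges: brightness columns
for c in(205,235,300,320,365,395): 
    col=g[225:262,c].astype(int); d=np.diff(col); print(c,225+d.argmax(),225+d.argmin(), atz(Ka,Va,(c,225.5+d.argmax()),.19)[:2].round(4))
f=(k-.1*xs); pre=f-.085*xs
plan([(.48,-.20,.262,93),(*pre,.262,85)],0)
E
```

```text
0.011284966904786982 24.98617172241211
tip [ 0.51000193 -0.01356971  0.225     ]
tip [0.51582317 0.05089419 0.225     ]
fork [0.52338053 0.01651557] tips [ 0.50066765 -0.01361954] [0.50624562 0.05013692]
205 232 244 [ 0.5937 -0.1353]
235 233 244 [ 0.6005 -0.0679]
300 254 247 [0.6646 0.0723]
320 235 247 [0.6172 0.121 ]
365 237 248 [0.6284 0.2195]
395 238 249 [0.635  0.2847]
now [ 0.5015 -0.3651  0.2616] [-1.7990e+02 -1.1000e-01  1.0226e+02] F [ 0.4  -1.15 -4.18]
[[[0.0415, 0.0035, -0.0, -0.0005, -0.0004, 0.0404, 0.0], [0.0416, 0.0018, -0.0, -0.0005, -0.0004, 0.0404, 0.0], [0.0416, 0.0001, -0.0001, -0.0005, -0.0004, 0.0404, 0.0], [0.0416, -0.0015, -0.0001, -0.0005, -0.0004, 0.0404, 0.0], [0.0376, -0.0049, -0.0, -0.0, -0.0, 0.0233, 0.0], [0.0375, -0.0058, -0.0, -0.0, -0.0, 0.0233, 0.0], [0.0374, -0.0067, -0.0, -0.0, -0.0, 0.0233, 0.0], [0.0372, -0.0075, -0.0, -0.0, -0.0, 0.0233, 0.0], [0.037, -0.0084, -0.0, -0.0, -0.0, 0.0233, 0.0], [0.0368, -0.0093, -0.0, -0.0, -0.0, 0.0233, 0.0]]]
```

Emit:
play_rows([
  [[0.02, 0.002, 0, 0, 0, 0.02, 0], [0.035, 0.002, 0, 0, 0, 0.03, 0], [0.04, 0, 0, 0, 0, 0.04, 0], [0.04, 0, 0, 0, 0, 0.04, 0], [0.04, -0.002, 0, 0, 0, 0.04, 0], [0.04, -0.005, 0, 0, 0, 0.03, 0], [0.04, -0.006, 0, 0, 0, 0.03, 0], [0.038, -0.007, 0, 0, 0, 0.025, 0], [0.038, -0.008, 0, 0, 0, 0.025, 0], [0.03, -0.008, 0, 0, 0, 0.02, 0], [0.02, -0.005, 0, 0, 0, 0.005, 0], [0.008, 0, 0, 0, 0, 0, 0]],
])

```text
time_s: 14.1
tool_pos: [0.442, 0.0252, 0.2614]
tool_rot: [-179.8, 0.0, 85.0]
force: [0.1, 0.1, -2.5]
grip_width: 0.0111
grasp_force: 25.0
```

```bash
python3 - <<'E'
from h import *
o=get_obs();print(o['grip_width'])
xs=Ro.from_euler('z',-5.4,degrees=True).apply([1,0,0])[:2]
k=np.array([.623,.0078]);f=k-.1*xs
plan([(*(f-.085*xs),.262,84.6)],0)
plan([(*(f-.085*xs),.212,84.6)],0)
a,K,V=cam('scene');b,Kb,Vb=cam('side');w,_,_=cam('wrist')
c=[cv2.resize(z,(390,390),interpolation=cv2.INTER_CUBIC) for z in(b[130:290,210:370],a[130:270,200:340])]
cv2.imwrite('pics/c5.png',np.hstack(c)[...,::-1])
E
```

```text
0.01111038870166907
now [0.442  0.0252 0.2614] [-1.798e+02  2.000e-02  8.503e+01] F [ 0.11  0.1  -2.51]
[[[-0.0003, -0.0031, -0.0006, -0.0034, 0.0003, 0.0075, 0.0]]]
now [0.442  0.0252 0.2614] [-1.798e+02  2.000e-02  8.503e+01] F [ 0.11  0.1  -2.51]
[[[-0.0001, -0.0015, 0.0247, -0.0017, 0.0001, 0.0038, 0.0], [-0.0002, -0.0015, 0.0247, -0.0017, 0.0001, 0.0038, 0.0]]]
```

View pics/c5.png

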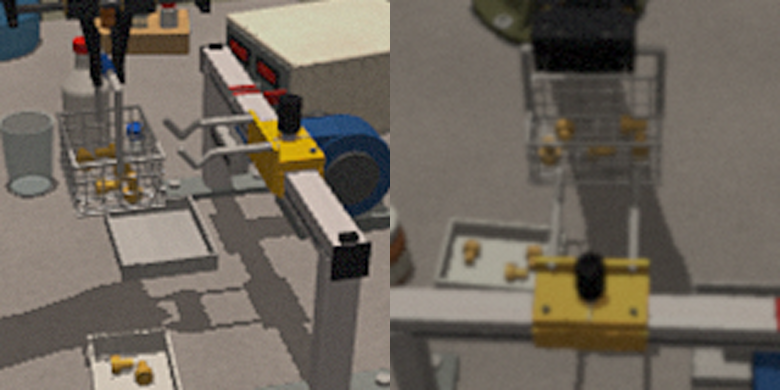

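The basket hangs upright in front of the prongs. In the side crop the tips are at (279,180) and (284,193) in full-frame pixels. I'll check them against the prediction while lowering.

Emit:
play_rows([
  [[0, -0.003, 0.015, 0, 0, 0.007, 0], [0, 0, 0.02, 0, 0, 0, 0], [0, 0, 0.015, 0, 0, 0, 0], [0, 0, 0.004, 0, 0, 0, 0], [0, 0, 0, 0, 0, 0, 0], [0, 0, 0, 0, 0, 0, 0]],
])

```text
time_s: 14.85
tool_pos: [0.4412, 0.0223, 0.21]
tool_rot: [179.9, -0.0, 84.3]
force: [0.2, -0.5, -3.2]
grip_width: 0.0116
grasp_force: 25.0
```

```bash
python3 - <<'E'
from h import *
a,Ka,Va=cam('scene');b,Kb,Vb=cam('side'); o=get_obs();t=np.array(o['tool_pos']);print(t,np.round(o['tool_rot'],2),o['force'])
for uv in((278.9,180),(283.8,192.8)): print('tip',atz(Kb,Vb,uv,.225))
k=np.array([.623,.0078]);xs=Ro.from_euler('z',-5.4,degrees=True).apply([1,0,0])[:2];ys=np.array([-xs[1],xs[0]])
print('fork',k-.1*xs,'pred tips',k-.12*xs+.032*ys,k-.12*xs-.032*ys, 'rel fork-tool (xs,ys)',(k-.1*xs-t[:2])@xs,(k-.1*xs-t[:2])@ys)
for f,K,V in((a,Ka,Va),(b,Kb,Vb)):
    u=proj(K,V,t+[0,0,.0387])[0]; l,tt=int(u[0])-20,int(u[1])-20
    p=blob(f,(l,tt,l+40,tt+40),'blue'); print(u,len(p),p.mean(0) if len(p) else '')
E
```

```text
[0.44129039 0.02273159 0.21018742] [ 1.7991e+02 -3.0000e-02  8.4350e+01] [ 0.20135496 -0.29132846 -2.77731553]
tip [0.50998541 0.04864299 0.225     ]
tip [ 0.50017097 -0.01826782  0.225     ]
fork [0.5234438  0.01721083] pred tips [0.50654403 0.05095098] [ 0.5005211  -0.01276499] rel fork-tool (xs,ys) 0.08230836632755675 0.002235063858723287
[271.75397083 162.78665751] 0 
[253.31529976 179.16063852] 67 [260.28358209 180.86567164]
```

Emit:
play_rows([
  [[0, 0.008, 0, 0, 0, 0, 0], [0, 0.01, 0, 0, 0, 0, 0], [0, 0.012, 0, 0, 0, 0, 0], [0, 0.012, 0, 0, 0, 0, 0], [0, 0.012, 0, 0, 0, 0, 0], [0, 0.012, 0, 0, 0, 0, 0], [0, 0.01, 0, 0, 0, 0, 0], [0, 0.006, 0, 0, 0, 0, 0], [0, 0, 0, 0, 0, 0, 0], [0, 0, 0, 0, 0, 0, 0]],
])

```text
time_s: 15.95
tool_pos: [0.5219, 0.015, 0.2091]
tool_rot: [-180.0, 0.0, 84.4]
force: [0.2, 0.3, -2.9]
grip_width: 0.0108
grasp_force: 25.0
```

Emit:
play_rows([
  [[0, 0, 0.008, 0, 0, 0, 0], [0, 0, 0.008, 0, 0, 0, 0], [0, 0, 0.006, 0, 0, 0, 0], [0, 0, 0.004, 0, 0, 0, 0], [0, 0, 0, 0, 0, 0, 0], [0, 0, 0, 0, 0, 0, 0]],
])

```text
time_s: 16.55
tool_pos: [0.5222, 0.015, 0.1833]
tool_rot: [180.0, -0.0, 84.4]
force: [-0.3, 0.8, -3.6]
grip_width: 0.0109
grasp_force: 25.0
```

```bash
python3 - <<'E'
from h import *
a,Ka,Va=cam('scene');b,Kb,Vb=cam('side'); o=get_obs();print(o['tool_pos'],o['force'])
for n in('scene','side'):
    for nm in ('knob','basket'):
        for r in silhouettes(n,nm)[:2]:
            ys,xs=np.nonzero(r['pixels']);print(n,nm,round(r['p'],2),xs.mean().round(1),ys.mean().round(1))
c=[cv2.resize(z,(390,390),interpolation=cv2.INTER_CUBIC) for z in(b[130:250,240:360],a[150:270,210:330])]
cv2.imwrite('pics/c6.png',np.hstack(c)[...,::-1])
E
```

```text
[0.52246001 0.01499086 0.18361215] [ 0.13506359 -0.80000469 -2.3968786 ]
scene knob 0.45 271.5 229.4
scene basket 0.7 268.6 213.7
scene basket 0.62 317.5 275.0
side knob 0.53 329.0 177.7
side basket 0.57 291.2 221.5
```

View pics/c6.png

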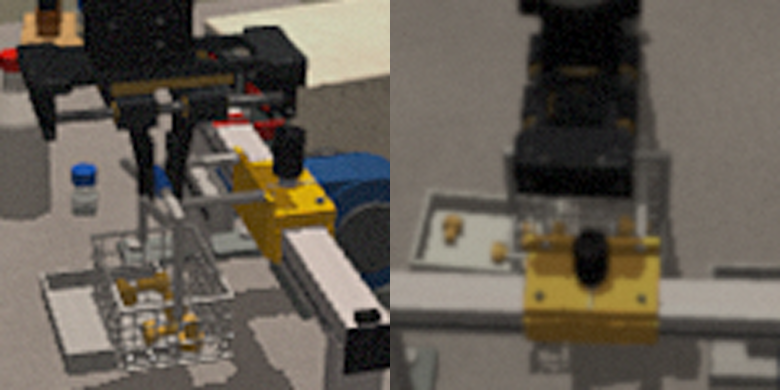

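The side crop shows the bar between the prong tips and the carriage, at about (155,190) in the crop, with the prongs under it. The arm still carries the weight (about 3 N), so I'll lower until the force goes.

Emit:
play_rows([
  [[0, 0, 0.003, 0, 0, 0, 0], [0, 0, 0.003, 0, 0, 0, 0], [0, 0, 0.002, 0, 0, 0, 0], [0, 0, 0, 0, 0, 0, 0], [0, 0, 0, 0, 0, 0, 0]],
])

```text
time_s: 17.35
tool_pos: [0.5219, 0.015, 0.1752]
tool_rot: [-180.0, -0.0, 84.4]
force: [-1.3, 0.9, -1.0]
grip_width: 0.0112
grasp_force: 25.0
```

Emit:
play_rows([
  [[0, 0, 0.001, 0, 0, 0, 0], [0, 0, 0, 0, 0, 0, 0], [0, 0, 0, 0, 0, 0, 0]],
])

```text
time_s: 17.65
tool_pos: [0.5221, 0.015, 0.1749]
tool_rot: [180.0, -0.0, 84.4]
force: [-4.6, -0.5, 5.8]
grip_width: 0.0112
grasp_force: 25.0
```

Now it's seated: the force has turned upward. Release.

Emit:
play_rows([
  [[0, 0, -0.0005, 0, 0, 0, 0], [0, 0, 0, 0, 0, 0, 0.015], [0, 0, 0, 0, 0, 0, 0.02], [0, 0, 0, 0, 0, 0, 0.03], [0, 0, 0, 0, 0, 0, 0.05], [0, 0, 0, 0, 0, 0, 0.05], [0, 0, 0, 0, 0, 0, 0.05], [0, 0, 0, 0, 0, 0, 0.05], [0, 0, 0, 0, 0, 0, 0.05], [0, 0, 0, 0, 0, 0, 0.05]],
])

```text
time_s: 18.65
tool_pos: [0.5222, 0.015, 0.1748]
tool_rot: [180.0, -0.0, 84.4]
force: [0.1, -0.4, 0.2]
grip_width: 0.0493
grasp_force: 0.0
```

Emit:
play_rows([
  [[0, 0, -0.01, 0, 0, 0, 0.05], [0, 0, -0.015, 0, 0, 0, 0.05], [0, 0, -0.025, 0, 0, 0, 0.05], [0, 0, -0.03, 0, 0, 0, 0.05], [0, 0, -0.03, 0, 0, 0, 0.06], [0, 0, 0, 0, 0, 0, 0.06], [0, 0, 0, 0, 0, 0, 0.06]],
])

```text
time_s: 19.35
tool_pos: [0.5229, 0.015, 0.2865]
tool_rot: [179.8, -0.1, 84.4]
force: [0.3, 0.3, -0.4]
grip_width: 0.0591
grasp_force: 0.0
```

```bash
python3 - <<'E'
from h import *
a,Ka,Va=cam('scene');b,Kb,Vb=cam('side'); o=get_obs();print(o['tool_pos'],o['force'],np.round(o['qpos'],1))
q={}
for n in('scene','side'):
    for r in silhouettes(n,'knob')[:2]:
        ys,xs=np.nonzero(r['pixels']);print(n,round(r['p'],2),xs.mean().round(1),ys.mean().round(1),r['extent'])
p=blob(b,(270,165,310,210),'blue');print(len(p),p.mean(0),p.min(0),p.max(0),'expected bar',proj(Kb,Vb,[.5234,.0172,.214]))
xs=Ro.from_euler('z',-5.4,degrees=True).apply([1,0,0])[:2]
plan([(.623,.0078,.28,174.6)],.06)
c=[cv2.resize(z,(390,390),interpolation=cv2.INTER_CUBIC) for z in(b[130:250,240:360],a[150:270,210:330])]
cv2.imwrite('pics/c7.png',np.hstack(c)[...,::-1])
E
```

```text
[0.52176961 0.01497528 0.28433548] [-0.42086659  0.04900242 -1.19873747] [-23.8   0.6  19.5  93.8  -0.2  85.7  -9.9]
scene 0.75 271.6 228.9 [269.9, 220.1, 280.6, 239.6]
side 0.6 328.5 177.4 [323.9, 170.9, 331.9, 189.1]
34 [290.05882353 187.02941176] [285 182] [309 192] expected bar [[288.47700181 189.00485044]]
now [0.5216 0.015  0.2838] [-1.7989e+02  2.0000e-02  8.4390e+01] F [-0.19 -0.94 -1.2 ]
[[[0.0002, 0.0078, 0.0003, -0.0001, -0.0001, -0.1211, 0.06], [-0.0007, 0.0078, 0.0003, -0.0001, -0.0001, -0.1211, 0.06], [-0.0017, 0.0076, 0.0003, -0.0001, -0.0001, -0.1211, 0.06], [-0.0026, 0.0074, 0.0003, -0.0001, -0.0001, -0.1211, 0.06], [-0.0035, 0.007, 0.0003, -0.0001, -0.0001, -0.1211, 0.06], [-0.0043, 0.0066, 0.0003, -0.0001, -0.0001, -0.1211, 0.06], [-0.005, 0.006, 0.0003, -0.0001, -0.0001, -0.1211, 0.06], [-0.0057, 0.0053, 0.0003, -0.0001, -0.0001, -0.1211, 0.06], [-0.0063, 0.0046, 0.0003, -0.0001, -0.0001, -0.1211, 0.06], [-0.0068, 0.0038, 0.0003, -0.0001, -0.0001, -0.1211, 0.06], [-0.0072, 0.003, 0.0003, -0.0001, -0.0001, -0.1211, 0.06], [-0.0075, 0.0021, 0.0003, -0.0001, -0.0001, -0.1211, 0.06]]]
[[[-0.0077, 0.0011, 0.0003, -0.0001, -0.0001, -0.1211, 0.06]]]
```

View pics/c7.png

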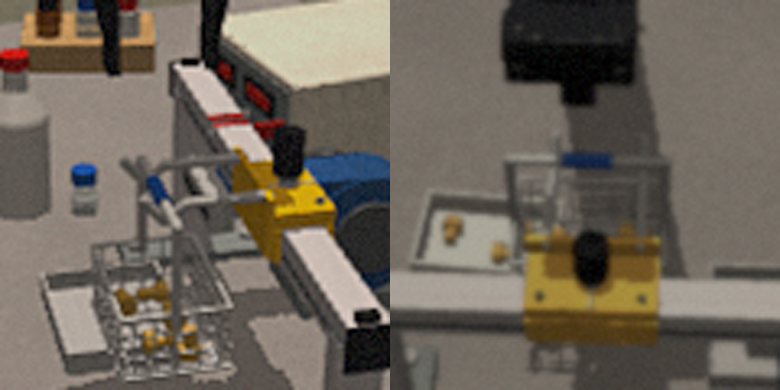

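The basket hangs level on both prongs: the blue sleeve is centred between them at about (590,160) in the scene crop, and the fingers are clear. That was my tenth picture, so from here I work by numbers. First a sharper knob fix.

```bash
python3 - <<'E'
from h import *
a,Ka,Va=cam('scene');b,Kb,Vb=cam('side')
ob=[]
for f,K,V,bx in((a,Ka,Va,(258,215,284,242)),(b,Kb,Vb,(318,163,342,193))):
    l,t,r,bt=bx; g=f[t:bt,l:r].max(2); m=(g<45).astype(np.uint8); n,L,s,c=cv2.connectedComponentsWithStats(m); i=1+s[1:,4].argmax(); print(s[i]+[l,t,0,0,0],c[i]+[l,t]); ob.append((K,V,c[i]+[l,t]))
print(tri(ob))
print('at .232', [atz(*o,.232).round(4) for o in ob])
p=blob(a,(240,215,300,262),'yellow');print(p.min(0),p.max(0),[atz(Ka,Va,(u,238),.206)[:2].round(4) for u in(p[:,0].min(),p[:,0].max()+1)])
E
```

```text
[266 221  11  17 147] [271.38095238 228.85714286]
[322 169  12  16 143] [328.09090909 176.15384615]
(array([0.62295464, 0.01424966, 0.23312255]), [[0.4, -0.6], [0.5, 0.4]])
at .232 [array([0.6237, 0.0134, 0.232 ]), array([0.6237, 0.0188, 0.232 ])]
[243 219] [292 255] [array([ 0.6254, -0.0489]), array([0.6318, 0.0595])]
```

Emit:
play_rows([
  [[0, 0, -0.01, 0, 0, -0.06, 0.06], [0, 0, 0, 0, 0, -0.12, 0.06], [0, 0, 0, 0, 0, -0.13, 0.06], [0, 0, 0, 0, 0, -0.13, 0.06], [0, 0, 0, 0, 0, -0.13, 0.06], [0, 0, 0, 0, 0, -0.13, 0.06], [0, 0, 0, 0, 0, -0.13, 0.06], [0, 0, 0, 0, 0, -0.13, 0.06], [0, 0, 0, 0, 0, -0.13, 0.06], [0, 0, 0, 0, 0, -0.13, 0.06], [0, 0, 0, 0, 0, -0.13, 0.06], [0, 0, 0, 0, 0, -0.13, 0.06]],
])

```text
time_s: 20.85
tool_pos: [0.5219, 0.0149, 0.2942]
tool_rot: [-180.0, -0.1, 169.5]
force: [-0.2, -1.3, -1.2]
grip_width: 0.0597
grasp_force: 0.0
```

Emit:
play_rows([
  [[-0.033, 0.005, 0, 0, 0, 0, 0.06], [-0.033, 0.005, 0, 0, 0, 0, 0.06], [-0.034, 0.005, 0, 0, 0, 0, 0.06], [0, 0, 0, 0, 0, -0.089, 0.06], [0, 0, 0, 0, 0, 0, 0.06], [0, 0, 0, 0, 0, 0, 0.06]],
])

```text
time_s: 21.45
tool_pos: [0.6228, 0.0108, 0.2943]
tool_rot: [-180.0, -0.1, 174.2]
force: [0.0, -0.2, 0.1]
grip_width: 0.0598
grasp_force: 0.0
```

```bash
python3 - <<'E'
from h import *
o=get_obs();t=np.array(o['tool_pos']);print(t,np.round(o['tool_rot'],2),np.round(o['qpos'],1))
w,K,V=cam('wrist'); print('tcp',proj(K,V,t),'knob pred',proj(K,V,[.623,.014,.25]),'cam',(-V[:3,:3].T@V[:3,3]).round(3))
for r in silhouettes('wrist','knob')[:2]:
    ys,xs=np.nonzero(r['pixels']);print(round(r['p'],2),np.round(r['extent']),xs.mean(),ys.mean(),atz(K,V,(xs.mean(),ys.mean()),.24))
p=blob(w,(0,0,560,420),'yellow'); print('yellow',len(p),p.min(0),p.max(0),np.median(p,0))
for u in np.r_[p.min(0)[0],p.max(0)[0]]: 
    v=np.median(p[p[:,0]==u][:,1]); print(u,v,atz(K,V,(u,v),.206))
r=blob(w,(0,0,560,420),'red'); print('red',len(r),r.mean(0),r.min(0),r.max(0),atz(K,V,np.median(r,0),.19))
E
```

```text
[0.62283867 0.01080808 0.29434167] [-1.7999e+02 -6.0000e-02  1.7416e+02] [-20.2  13.8  20.8  78.9  -4.9  88.2  84.4]
tcp [[270.28747548 242.01759153]] knob pred [[274.78066631 220.47144805]] cam [0.555 0.018 0.482]
0.71 [262. 197. 290. 233.] 276.0922053231939 213.7281368821293 [0.62086275 0.01531075 0.24      ]
yellow 7131 [119  12] [447 338] [273. 194.]
119 294.5 [ 0.69049918 -0.13243056  0.206     ]
447 338.0 [0.7651813 0.1613386 0.206    ]
red 767 [451.85136897 206.5071708 ] [437 182] [469 238] [0.64092577 0.16678978 0.19      ]
```

The knob is at (0.622, 0.0145), the red mark near y≈0.168, and travel is about 0.155. Descending onto the knob.

Emit:
play_rows([
  [[0.001, 0.004, 0.02, 0, 0, 0, 0.06], [0, 0, 0.03, 0, 0, 0, 0.06], [0, 0, 0.025, 0, 0, 0, 0.06], [0, 0, 0.015, 0, 0, 0, 0.06], [0, 0, 0.005, 0, 0, 0, 0.06], [0, 0, 0, 0, 0, 0, 0.06], [0, 0, 0, 0, 0, 0, 0.06]],
])

```text
time_s: 22.25
tool_pos: [0.6234, 0.015, 0.2013]
tool_rot: [180.0, 0.1, 174.3]
force: [0.3, -0.6, 0.4]
grip_width: 0.0603
grasp_force: 0.0
```

Emit:
play_rows([
  [[0, 0, 0, 0, 0, 0, 0.045], [0, 0, 0, 0, 0, 0, 0.035], [0, 0, 0, 0, 0, 0, 0.03], [0, 0, 0, 0, 0, 0, 0.026], [0, 0, 0, 0, 0, 0, 0.02], [0, 0, 0, 0, 0, 0, 0.01], [0, 0, 0, 0, 0, 0, 0], [0, 0, 0, 0, 0, 0, 0], [0, 0, 0, 0, 0, 0, 0], [0, 0, 0, 0, 0, 0, 0]],
], force=20)

```text
time_s: 23.25
tool_pos: [0.6227, 0.0151, 0.1998]
tool_rot: [180.0, 0.0, 174.3]
force: [-0.4, 0.8, 0.9]
grip_width: 0.0233
grasp_force: 20.0
```

Knob gripped. I'll slide gently with ramps to limit swing, stopping well short of the notch.

Emit:
play_rows([
  [[0, 0.001, 0, 0, 0, 0, 0], [0, 0.002, 0, 0, 0, 0, 0], [0, 0.003, 0, 0, 0, 0, 0], [0, 0.004, 0, 0, 0, 0, 0], [0, 0.005, 0, 0, 0, 0, 0], [0, 0.005, 0, 0, 0, 0, 0], [0, 0.005, 0, 0, 0, 0, 0], [0, 0.005, 0, 0, 0, 0, 0], [0, 0.004, 0, 0, 0, 0, 0], [0, 0.003, 0, 0, 0, 0, 0], [0, 0.002, 0, 0, 0, 0, 0], [0, 0.001, 0, 0, 0, 0, 0]],
])

```text
time_s: 24.45
tool_pos: [0.6265, 0.0554, 0.1998]
tool_rot: [180.0, -0.0, 174.3]
force: [-2.5, -3.2, 2.4]
grip_width: 0.0235
grasp_force: 20.0
```

```bash
python3 - <<'E'
from h import *
o=get_obs();print(o['tool_pos'],o['tool_rot'],o['force'],o['wrist_torque'],o['grip_width'])
b,K,V=cam('side'); 
for nm in('basket','carriage'):
  for r in silhouettes('side',nm)[:1]: print(nm,r['p'],r['extent'])
E
```

```text
[0.6265018  0.05535099 0.19978561] [ 1.79980482e+02 -1.41762419e-02  1.74308183e+02] [-2.53244684 -3.23851812  2.39866722] [-0.6273521   0.46872864 -0.02239512] 0.023541913171827848
basket 0.82 [266.6, 174.2, 304.9, 239.4]
```

Emit:
play_rows([
  [[0.0005, 0.001, 0, 0, 0, 0, 0], [0, 0.003, 0, 0, 0, 0, 0], [0, 0.005, 0, 0, 0, 0, 0], [0, 0.007, 0, 0, 0, 0, 0], [0, 0.009, 0, 0, 0, 0, 0], [0.0005, 0.01, 0, 0, 0, 0, 0], [0, 0.01, 0, 0, 0, 0, 0], [0, 0.01, 0, 0, 0, 0, 0], [0, 0.009, 0, 0, 0, 0, 0], [0, 0.007, 0, 0, 0, 0, 0], [0, 0.005, 0, 0, 0, 0, 0], [0, 0.004, 0, 0, 0, 0, 0]],
])

```text
time_s: 25.8
tool_pos: [0.6341, 0.1352, 0.1998]
tool_rot: [180.0, 0.1, 174.3]
force: [3.1, -3.8, -0.6]
grip_width: 0.0234
grasp_force: 20.0
```

Emit:
play_rows([
  [[0, 0.003, 0, 0, 0, 0, 0], [0, 0.002, 0, 0, 0, 0, 0], [0, 0.001, 0, 0, 0, 0, 0], [0, 0, 0, 0, 0, 0, 0], [0, 0, 0, 0, 0, 0, 0], [0, 0, 0, 0, 0, 0, 0]],
])

```text
time_s: 26.4
tool_pos: [0.6346, 0.141, 0.1998]
tool_rot: [179.9, 0.1, 174.3]
force: [5.5, -1.7, -1.7]
grip_width: 0.0233
grasp_force: 20.0
```

```bash
python3 - <<'E'
from h import *
o=get_obs();print(o['tool_pos'],o['tool_rot'],o['force'],o['wrist_torque'],o['grip_width'])
a,K,V=cam('scene')
r=blob(a,(325,225,370,275),'red'); print('red',len(r),r.mean(0),r.min(0),r.max(0))
p=blob(a,(300,205,400,265),'yellow');print('yel',p.min(0),p.max(0),p.mean(0),[atz(K,V,(u,240),.206)[:2].round(4) for u in(p[:,0].min(),p[:,0].max()+1)])
b,K,V=cam('side')
for r in silhouettes('side','basket')[:1]: print(r['p'],r['extent'])
E
```

```text
[0.6346244  0.14104359 0.19983965] [1.79937966e+02 5.92008898e-02 1.74294866e+02] [ 5.50779224 -1.67092792 -1.68262648] [-0.47358898 -0.99963751  0.01633548] 0.023337929635197218
red 27 [344.         259.33333333] [343 254] [345 264]
yel [305 222] [350 256] [328.17060086 243.10729614] [array([0.6385, 0.0849]), array([0.6444, 0.1837])]
0.73 [260.8, 160.0, 297.1, 219.8]
```

Emit:
play_rows([
  [[-0.0005, 0.001, 0, 0, 0, 0, 0], [-0.0003, 0.002, 0, 0, 0, 0, 0], [0, 0.003, 0, 0, 0, 0, 0], [0, 0.003, 0, 0, 0, 0, 0], [0, 0.002, 0, 0, 0, 0, 0], [0, 0.001, 0, 0, 0, 0, 0], [0, 0, 0, 0, 0, 0, 0]],
])

```text
time_s: 27.25
tool_pos: [0.6358, 0.1534, 0.1998]
tool_rot: [179.9, -0.0, 174.3]
force: [-0.3, -1.5, 1.3]
grip_width: 0.0233
grasp_force: 20.0
```

Emit:
play_rows([
  [[0, 0.001, 0, 0, 0, 0, 0], [0, 0.001, 0, 0, 0, 0, 0], [0, 0, 0, 0, 0, 0, 0]],
])

```text
time_s: 27.55
tool_pos: [0.6359, 0.1548, 0.1998]
tool_rot: [180.0, -0.1, 174.3]
force: [-1.2, -1.6, 1.6]
grip_width: 0.0234
grasp_force: 20.0
```

Emit:
play_rows([
  [[0, 0.001, 0, 0, 0, 0, 0], [0, 0.001, 0, 0, 0, 0, 0], [0, 0, 0, 0, 0, 0, 0]],
])

```text
time_s: 27.85
tool_pos: [0.6361, 0.1568, 0.1998]
tool_rot: [180.0, -0.0, 174.3]
force: [-4.2, -0.7, 1.8]
grip_width: 0.0238
grasp_force: 20.0
```

Emit:
play_rows([
  [[0, 0.001, 0, 0, 0, 0, 0], [0, 0.001, 0, 0, 0, 0, 0], [0, 0, 0, 0, 0, 0, 0]],
])

```text
time_s: 28.15
tool_pos: [0.6363, 0.1588, 0.1998]
tool_rot: [180.0, -0.0, 174.3]
force: [-4.7, -1.4, 4.1]
grip_width: 0.0233
grasp_force: 20.0
```

Emit:
play_rows([
  [[0.0003, 0.001, 0, 0, 0, 0, 0], [0, 0.001, 0, 0, 0, 0, 0], [0, 0, 0, 0, 0, 0, 0]],
])

```text
time_s: 28.45
tool_pos: [0.6365, 0.1608, 0.1998]
tool_rot: [180.0, -0.0, 174.3]
force: [-4.3, -1.2, 3.3]
grip_width: 0.0238
grasp_force: 20.0
```

Emit:
play_rows([
  [[0, 0.001, 0, 0, 0, 0, 0], [0, 0, 0, 0, 0, 0, 0]],
])

```text
time_s: 28.65
tool_pos: [0.6367, 0.1617, 0.1998]
tool_rot: [180.0, -0.0, 174.3]
force: [-4.4, -1.5, 3.4]
grip_width: 0.0233
grasp_force: 20.0
```

Emit:
play_rows([
  [[0, 0.001, 0, 0, 0, 0, 0], [0, 0, 0, 0, 0, 0, 0]],
])

```text
time_s: 28.85
tool_pos: [0.6367, 0.1627, 0.1998]
tool_rot: [180.0, -0.0, 174.3]
force: [-4.6, -1.7, 3.0]
grip_width: 0.0238
grasp_force: 20.0
```

Emit:
play_rows([
  [[0, 0.001, 0, 0, 0, 0, 0], [0, 0, 0, 0, 0, 0, 0]],
])

```text
time_s: 29.05
tool_pos: [0.6368, 0.1635, 0.1998]
tool_rot: [180.0, -0.0, 174.3]
force: [-4.4, -0.9, 3.1]
grip_width: 0.0231
grasp_force: 20.0
```

Emit:
play_rows([
  [[0.0003, 0.001, 0, 0, 0, 0, 0], [0, 0, 0, 0, 0, 0, 0]],
])

```text
time_s: 29.25
tool_pos: [0.6369, 0.1644, 0.1998]
tool_rot: [180.0, 0.0, 174.3]
force: [-4.7, -2.5, 2.6]
grip_width: 0.0232
grasp_force: 20.0
```

Emit:
play_rows([
  [[0, 0.001, 0, 0, 0, 0, 0], [0, 0, 0, 0, 0, 0, 0]],
])

```text
time_s: 29.45
tool_pos: [0.637, 0.1655, 0.1998]
tool_rot: [180.0, 0.0, 174.3]
force: [-4.4, -2.0, 1.9]
grip_width: 0.0233
grasp_force: 20.0
```

Emit:
play_rows([
  [[0, 0.001, 0, 0, 0, 0, 0], [0, 0, 0, 0, 0, 0, 0]],
])

```text
time_s: 29.65
tool_pos: [0.6371, 0.1665, 0.1998]
tool_rot: [180.0, 0.0, 174.3]
force: [-3.4, -2.5, 3.4]
grip_width: 0.0235
grasp_force: 20.0
```

Emit:
play_rows([
  [[0, 0.001, 0, 0, 0, 0, 0], [0, 0, 0, 0, 0, 0, 0]],
])

```text
time_s: 29.85
tool_pos: [0.6372, 0.1677, 0.1998]
tool_rot: [180.0, 0.0, 174.3]
force: [-3.3, -1.5, 2.2]
grip_width: 0.0233
grasp_force: 20.0
```

Emit:
play_rows([
  [[0, 0.001, 0, 0, 0, 0, 0], [0, 0, 0, 0, 0, 0, 0]],
])

```text
time_s: 30.05
tool_pos: [0.6374, 0.1692, 0.1998]
tool_rot: [179.9, 0.0, 174.3]
force: [-2.3, -0.1, 1.6]
grip_width: 0.0233
grasp_force: 20.0
```

Emit:
play_rows([
  [[0, 0.001, 0, 0, 0, 0, 0], [0, 0, 0, 0, 0, 0, 0]],
])

```text
time_s: 30.25
tool_pos: [0.6375, 0.1705, 0.1998]
tool_rot: [179.9, 0.0, 174.3]
force: [-1.9, 0.6, 1.0]
grip_width: 0.0232
grasp_force: 20.0
```

Emit:
play_rows([
  [[0, 0.0005, 0, 0, 0, 0, 0], [0, 0, 0, 0, 0, 0, 0], [0, 0, 0, 0, 0, 0, 0]],
])

```text
time_s: 30.55
tool_pos: [0.6375, 0.1706, 0.1998]
tool_rot: [179.9, 0.0, 174.3]
force: [-1.3, 2.2, 1.5]
grip_width: 0.0232
grasp_force: 20.0
```

```bash
python3 - <<'E'
from h import *
a,K,V=cam('scene')
for i in range(5):
    o=get_obs();print(np.round(o['tool_pos'],4),np.round(o['force'],2)); cam('wrist')
p=blob(a,(300,205,400,265),'yellow');print('yel',p.min(0),p.max(0),[atz(K,V,(u,240),.206)[:2].round(4) for u in(p[:,0].min(),p[:,0].max()+1)])
E
```

```text
[0.6375 0.1706 0.1998] [-2.02  1.65  1.48]
[0.6375 0.1707 0.1998] [-1.32  1.84  0.99]
[0.6375 0.1706 0.1998] [-0.5   1.56  1.85]
[0.6375 0.1706 0.1998] [-0.89  2.88  0.54]
[0.6375 0.1706 0.1998] [-0.94  2.18  0.67]
yel [317 222] [364 257] [array([0.6401, 0.1107]), array([0.6461, 0.2137])]
```

Emit:
play_rows([
  [[0, 0.0005, 0, 0, 0, 0, 0], [0, 0, 0, 0, 0, 0, 0], [0, 0, 0, 0, 0, 0, 0]],
])

```text
time_s: 31.15
tool_pos: [0.6375, 0.1706, 0.1998]
tool_rot: [180.0, 0.0, 174.3]
force: [0.2, 2.6, 0.6]
grip_width: 0.0233
grasp_force: 20.0
```

Emit:
play_rows([
  [[0, 0.001, 0, 0, 0, 0, 0], [0, 0, 0, 0, 0, 0, 0], [0, 0, 0, 0, 0, 0, 0]],
])

```text
time_s: 31.45
tool_pos: [0.6375, 0.1707, 0.1998]
tool_rot: [-180.0, -0.0, 174.3]
force: [-1.8, -0.3, 0.9]
grip_width: 0.0235
grasp_force: 20.0
```

```bash
python3 - <<'E'
from h import *
F=[]
for i in range(8):
    o=get_obs();F.append(np.r_[o['tool_pos'],o['force'],o['wrist_torque']]); cam('wrist')
print(np.mean(F,0).round(4),np.std(F,0).round(4))
E
```

```text
[ 0.6375  0.1709  0.1998 -1.3917  0.1977  1.2252  0.1358  0.3371  0.0019] [0.000e+00 1.000e-04 0.000e+00 4.271e-01 6.080e-01 5.919e-01 4.340e-02
 1.350e-02 2.710e-02]
```

Emit:
play_rows([
  [[0, 0.001, 0, 0, 0, 0, 0], [0, 0, 0, 0, 0, 0, 0], [0, 0, 0, 0, 0, 0, 0], [0, 0, 0, 0, 0, 0, 0]],
])

```text
time_s: 32.25
tool_pos: [0.6376, 0.1722, 0.1998]
tool_rot: [-180.0, 0.0, 174.3]
force: [-1.1, 0.3, 1.2]
grip_width: 0.0236
grasp_force: 20.0
```

```bash
python3 - <<'E'
from h import *
F=[]
for i in range(8):
    o=get_obs();F.append(np.r_[o['tool_pos'],o['force']]); cam('wrist')
print(np.mean(F,0).round(4))
E
```

```text
[ 0.6376  0.1722  0.1998 -1.195  -0.1658  1.3137]
```

Emit:
play_rows([
  [[0, 0.0007, 0, 0, 0, 0, 0], [0, 0, 0, 0, 0, 0, 0], [0, 0, 0, 0, 0, 0, 0], [0, 0, 0, 0, 0, 0, 0]],
])

```text
time_s: 33.05
tool_pos: [0.6376, 0.1723, 0.1998]
tool_rot: [-180.0, -0.0, 174.3]
force: [-1.6, -2.1, 1.8]
grip_width: 0.0237
grasp_force: 20.0
```

```bash
cat > st.py <<'E'
from h import *
F=[]
for i in range(6):
    o=get_obs();F.append(np.r_[o['tool_pos'],o['force']]); cam('wrist')
print(np.mean(F,0).round(4),o['time_s'])
E
python3 st.py
```

```text
[ 0.6376  0.1723  0.1998 -2.4012 -2.9897  1.7741] 33.3
```

Emit:
play_rows([
  [[0, 0.0004, 0, 0, 0, 0, 0], [0, 0, 0, 0, 0, 0, 0], [0, 0, 0, 0, 0, 0, 0]],
])

```text
time_s: 33.65
tool_pos: [0.6376, 0.1724, 0.1997]
tool_rot: [-179.9, -0.0, 174.2]
force: [-3.1, -4.4, 3.3]
grip_width: 0.0235
grasp_force: 20.0
```

```bash
python3 st.py
```

```text
[ 0.6376  0.1724  0.1998 -2.9832 -4.0913  2.7947] 33.9
```

It holds at 4 N with no motion, about three times the drag, so the ball is in the groove. I'll relax the push, let the basket settle and verify.

Emit:
play_rows([
  [[0, -0.0004, 0, 0, 0, 0, 0], [0, -0.0004, 0, 0, 0, 0, 0], [0, 0, 0, 0, 0, 0, 0], [0, 0, 0, 0, 0, 0, 0], [0, 0, 0, 0, 0, 0, 0], [0, 0, 0, 0, 0, 0, 0], [0, 0, 0, 0, 0, 0, 0], [0, 0, 0, 0, 0, 0, 0], [0, 0, 0, 0, 0, 0, 0], [0, 0, 0, 0, 0, 0, 0], [0, 0, 0, 0, 0, 0, 0], [0, 0, 0, 0, 0, 0, 0]],
])

```text
time_s: 35.15
tool_pos: [0.6377, 0.1724, 0.1998]
tool_rot: [-180.0, 0.0, 174.3]
force: [-1.5, -3.6, 2.5]
grip_width: 0.0234
grasp_force: 20.0
```

```bash
python3 st.py; python3 - <<'E'
from h import *
for i in range(3):
    b,Kb,Vb=cam('side'); r=silhouettes('side','basket')[:1]; print([(round(x['p'],2),x['extent']) for x in r]); [cam('wrist') for _ in range(3)]
p=blob(b,(255,150,310,200),'blue');print(len(p),p.mean(0) if len(p) else'')
f=np.array([.6376,.1722])-.1*Ro.from_euler('z',-5.4,degrees=True).apply([1,0,0])[:2]
print('bar exp',proj(Kb,Vb,[*f,.214]), 'underside exp',proj(Kb,Vb,[*f,.092]))
E
```

```text
[ 0.6376  0.1725  0.1998 -2.2823 -4.3104  2.5471] 35.4
[(0.75, [258.0, 154.7, 296.8, 214.0])]
[(0.7, [258.1, 155.3, 295.5, 213.4])]
[(0.7, [256.5, 155.2, 295.1, 215.2])]
44 [269.77272727 174.22727273]
bar exp [[273.77521484 161.88209229]] underside exp [[274.18717918 202.22985574]]
```

Emit:
play_rows([
  [[0, -0.0008, 0, 0, 0, 0, 0], [0, 0, 0, 0, 0, 0, 0], [0, 0, 0, 0, 0, 0, 0], [0, 0, 0, 0, 0, 0, 0], [0, 0, 0, 0, 0, 0, 0]],
])

```text
time_s: 36.7
tool_pos: [0.6376, 0.1724, 0.1998]
tool_rot: [180.0, 0.0, 174.3]
force: [-1.2, -2.8, 2.3]
grip_width: 0.0233
grasp_force: 20.0
```

```bash
python3 st.py
```

```text
[ 0.6376  0.1724  0.1998 -0.7193 -1.2024  1.6866] 36.95
```

Emit:
play_rows([
  [[0, 0, 0, 0, 0, 0, 0], [0, 0, 0, 0, 0, 0, 0], [0, 0, 0, 0, 0, 0, 0], [0, 0, 0, 0, 0, 0, 0], [0, 0, 0, 0, 0, 0, 0], [0, 0, 0, 0, 0, 0, 0], [0, 0, 0, 0, 0, 0, 0], [0, 0, 0, 0, 0, 0, 0], [0, 0, 0, 0, 0, 0, 0], [0, 0, 0, 0, 0, 0, 0]],
])

```text
time_s: 38.0
tool_pos: [0.6376, 0.1722, 0.1998]
tool_rot: [180.0, 0.0, 174.3]
force: [0.8, 1.8, 0.6]
grip_width: 0.0234
grasp_force: 20.0
```

```bash
python3 st.py; python3 - <<'E'
from h import *
a,K,V=cam('scene')
p=blob(a,(300,205,400,265),'yellow');print('yel',p.min(0),p.max(0)); r=blob(a,(325,225,370,280),'red'); print('red',len(r),r.mean(0) if len(r) else 0)
for n in('beaker','jar','wash_bottle','vial','small_beaker','parts_tray'):
    for x in silhouettes('scene',n)[:1]: print(n,round(x['p'],2),np.round(x['extent']))
E
```

```text
[0.6376 0.1722 0.1998 0.5379 1.44   0.0559] 38.25
yel [318 222] [365 257]
red 25 [343.92 259.2 ]
beaker 0.68 [411. 246. 427. 262.]
jar 0.69 [185. 198. 207. 230.]
wash_bottle 0.9 [414. 196. 446. 250.]
vial 0.68 [413. 244. 427. 265.]
small_beaker 0.86 [133. 267. 155. 302.]
parts_tray 0.6 [215. 205. 263. 236.]
```

Emit:
play_rows([
  [[0, 0, 0, 0, 0, 0, 0], [0, 0, 0, 0, 0, 0, 0], [0, 0, 0, 0, 0, 0, 0], [0, 0, 0, 0, 0, 0, 0], [0, 0, 0, 0, 0, 0, 0], [0, 0, 0, 0, 0, 0, 0], [0, 0, 0, 0, 0, 0, 0], [0, 0, 0, 0, 0, 0, 0], [0, 0, 0, 0, 0, 0, 0], [0, 0, 0, 0, 0, 0, 0]],
])

```text
time_s: 39.65
tool_pos: [0.6375, 0.172, 0.1998]
tool_rot: [180.0, 0.0, 174.3]
force: [1.8, 3.9, -0.5]
grip_width: 0.0234
grasp_force: 20.0
```

```bash
python3 st.py
```

```text
[ 0.6376  0.172   0.1998  2.122   4.0806 -0.2862] 39.9
```

The controller integrates slowly towards its target, which now lies a touch behind the seat. I'll nudge the target forward.

Emit:
play_rows([
  [[0, 0.0008, 0, 0, 0, 0, 0], [0, 0, 0, 0, 0, 0, 0], [0, 0, 0, 0, 0, 0, 0], [0, 0, 0, 0, 0, 0, 0], [0, 0, 0, 0, 0, 0, 0], [0, 0, 0, 0, 0, 0, 0]],
])

```text
time_s: 40.55
tool_pos: [0.6376, 0.1721, 0.1998]
tool_rot: [-180.0, -0.0, 174.3]
force: [0.2, 0.8, 0.6]
grip_width: 0.0231
grasp_force: 20.0
```

```bash
python3 st.py
```

```text
[0.6376 0.1721 0.1998 0.3138 1.1039 0.6853] 40.8
```

Emit:
play_rows([
  [[0, 0, 0, 0, 0, 0, 0], [0, 0, 0, 0, 0, 0, 0], [0, 0, 0, 0, 0, 0, 0], [0, 0, 0, 0, 0, 0, 0], [0, 0, 0, 0, 0, 0, 0], [0, 0, 0, 0, 0, 0, 0]],
])

```text
time_s: 41.45
tool_pos: [0.6376, 0.1722, 0.1998]
tool_rot: [-180.0, -0.0, 174.3]
force: [0.2, -1.3, 1.3]
grip_width: 0.0236
grasp_force: 20.0
```

```bash
python3 st.py
```

```text
[ 0.6376  0.1722  0.1998  0.0515 -1.0683  1.5893] 41.7
```

Emit:
play_rows([
  [[0, -0.0004, 0, 0, 0, 0, 0], [0, 0, 0, 0, 0, 0, 0], [0, 0, 0, 0, 0, 0, 0], [0, 0, 0, 0, 0, 0, 0], [0, 0, 0, 0, 0, 0, 0], [0, 0, 0, 0, 0, 0, 0]],
])

```text
time_s: 42.35
tool_pos: [0.6376, 0.1723, 0.1998]
tool_rot: [180.0, 0.0, 174.3]
force: [0.1, -0.7, 1.4]
grip_width: 0.0237
grasp_force: 20.0
```

```bash
python3 st.py
```

```text
[ 0.6376  0.1723  0.1998 -0.0291 -0.784   1.2961] 42.6
```

Emit:
play_rows([
  [[0, 0, 0, 0, 0, 0, 0], [0, 0, 0, 0, 0, 0, 0], [0, 0, 0, 0, 0, 0, 0], [0, 0, 0, 0, 0, 0, 0], [0, 0, 0, 0, 0, 0, 0], [0, 0, 0, 0, 0, 0, 0], [0, 0, 0, 0, 0, 0, 0], [0, 0, 0, 0, 0, 0, 0]],
])

```text
time_s: 43.45
tool_pos: [0.6376, 0.1722, 0.1998]
tool_rot: [180.0, 0.0, 174.3]
force: [1.0, 0.2, 1.6]
grip_width: 0.0232
grasp_force: 20.0
```

```bash
python3 st.py
```

```text
[ 0.6376  0.1722  0.1998  0.3045 -0.304   1.1116] 43.7
```

Stable now: force near zero, the carriage held in the notch, basket still. Handing in.

```bash
python3 -c "
from cell import *
print(sign_off())"
```

```text
the job is handed in; nothing more can be done
None
```

The basket is hanging on the carriage's two prongs and the carriage is in the notch at the red mark. I handed in at about 44 s with the knob still gripped and almost no push on it.

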